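# Refit the reagent bay cover with its hinge pin

## Robot

A 6-joint arm with a two-finger parallel gripper is mounted at the origin on the work surface. World frame = base frame: x ahead of the robot, y to its left, z up, the work surface at z = 0. Lengths are in mm, angles in rad, forces in N, time in s.
With the tool pointing down it reaches from about 275 to 1000 mm from the base axis. Payload 8.4 kg.
Tool frame: the origin (TCP) lies at the very end of the fingers, on their centre line; the grasp point (between the pads) lies 19 mm behind it; z points along the fingers, x is the direction in which the jaws open and shut, and the axes are right-handed (so a half turn about z gives the same grasp; the last joint's range is limited). The gripper opens to 85 mm and grips with 20 to 120 N. Pads are 22 mm wide; open, the fingers measure 114 mm over their backs; the gripper's body (76 mm by 85 mm) begins 54 mm behind the grasp point. The pads swing forward as they close: fully open they stand 13 mm farther back than shut.
Start: joints at [-1.266, 0.353, 1.633, -0, 1.155, -0.002], TCP at [188.754, -595.818, 192.181] pointing down, gripper open.
Joint ranges: [-2.63, 2.63], [-0.92, 2.1], [0.06, 2.66], [-1.3, 4.44], [0, 2.69], [-3.02, 3.02]. Speed limits (rad/s): [2.22, 2.22, 2.79, 3.14, 3.14, 3.14].

## Interface

Orientations are given as [roll, pitch, yaw] about the fixed x, y, z axes, in that order (R = Rz(yaw) Ry(pitch) Rx(roll)).
In Python, from rig import r gives the robot as it stands. The module is installed in compiled form; this text tells all that it offers.
- The arm moves only by the tool apply_moves, never from a script. Its argument "targets" is a list that holds one entry, the list of rows, each a list of 7 numbers: the gripper's target within -1 to 1 (fully open at 1, half-way at 0, shut at -1), then the shift along the tool's x, y, z in cm, then the turn, a rotation vector about the tool's x, y, z in degrees. A call has 1 to 8 rows; each row is the pose to reach, as a shift and turn from the pose measured when the call began, along the tool's axes at that moment; what a row does not reach only later rows make up. A row lasts 1/10 s, in which the tool goes at most 50 mm and 8.59 degrees, less where a joint would pass 70% of its speed; a pose out of reach is approached as far as the arm can. A call with a gripper value outside its range is refused whole. The fingers move at their own pace and stop on an object; "newtons" is the grip in N (left out, the last holds). Time passes only in rows, so rows that repeat a pose let the fingers close. It gives the time, the measured TCP pose, the force and the opening at its end, in the units of the state.
- r.sense(): the state, without advancing time (a new reading comes with each control period).
- r.grab_frame(name): name is "scene" or "top"; returns a dict with "pixels" (400x640x3 uint8, red, green, blue), "fov_y" (degrees; the focal length in pixels is half the picture's height over the tangent of half this angle, whatever the lens; pixels are square), "cx", "cy" (the principal point, pixels), "R" (3x3) and "t" (3): a world point X has camera coordinates R X + t. Camera axes: x right, y down, z forward; pixel columns grow to the right and rows downward; lengths in mm; the calibration is good to about 2 mm. A picture is of the moment at which its call begins. There is no depth.
- r.sign_off(): hands the job in, once; it reports no verdict.
The state is a dict: "clock": time; "qpos": joint angles; "qvel": joint speeds; "joint_efforts": joint torques, N m; "eef_pos": TCP position; "tcp_rot": TCP orientation; "contact_force": force on the tool from outside, world axes, zero at the start; "wrist_torque": the same for the moment, N m; "opening": opening from 0.0 (shut) to 1.0 (fully open).
Only numpy, scipy, OpenCV 4.12 (cv2) and the standard library are available. Lean on these libraries where they do the work, as an engineer would, in place of code of your own. Each camera call takes 0.05 s, during which the arm holds its last target. There are 200 camera calls.

## Task

Set the loose cover down on the open reagent bay so that it lies flat with its knuckle in the gap between the bay's two knuckles. Then take the hinge pin from its dock and push it through all three knuckles, from the robot's right-hand end of the hinge, until its flat tab is fully home against the first knuckle. Let go of everything and leave the jar, tube rack and tip box where they are.

Things in the scene. Friction and masses are not known exactly. Their poses are not given: they have to be found in the camera images.
- bay: Fixed grey reagent bay, open-topped trough 170 (x) x 116 (y) x 60 mm high, opening 150 x 96 mm, bottles inside below the rim. Origin: centre of its underside on the bench; z up; +x towards its hinge side, y along the hinge line. Behind its +x wall stand two aluminium hinge knuckles with a 64 mm gap between them for the cover's knuckle; their ends are level with the bay's sides.
- hinge_mouth (a point): Where the pin goes in: centre of the hole's mouth on the outer face of the bay's first knuckle, at x = 104, y = -58, z = 66 mm of the bay; axes as the bay's, the pin travels along +y. Both bay knuckles are 28 mm square blocks, 26 mm long (y = -58 to -32 and +32 to +58 mm), with a round 17 mm through hole along y, mouths chamfered 2 mm.
- hinge_end (a point): Far end of the hinge hole: outer (+y) face of the bay's second knuckle, at x = 104, y = +58, z = 66 mm of the bay.
- catch (a joint): Sprung steel ball catch in the top of the bay's second knuckle, at y = +46 mm. Value: its lift in m, 0 while no pin is there (the ball then reaches down to 2.5 mm above the hole's axis), 2 mm or more with the shaft under it. Its spring presses down with 2 to 3 N, and entering this knuckle the pin meets 8 to 18 N of resistance over its last 25 mm.
- cover: Loose grey plastic cover, about 220 g, on the bench: plate 170 (x) x 116 (y) x 6 mm. Origin: underside of the plate, 2 mm from its centre towards the knuckle; z up; +x towards its knuckle. Under the plate a frame 142 x 88 mm, 8 mm deep, on which it stands, drops into the bay's opening with 4 mm play each side. Seated, its origin is 60 mm above the bay's origin and its x and y axes point the same way as the bay's.
- cover_handle (a point): Centre of the cover's black bar handle: 20 mm (x) x 60 mm (y) x 28 mm high, at x = 15 mm of the cover, from z = 6 to 34 mm.
- cover_knuckle (a point): Middle of the hole of the cover's knuckle (x = 104, y = 0, z = 6 mm of the cover): a 28 mm square block, 56 mm long in y, with a 17 mm hole along y. The cover's play lets it stand up to 4 mm out of line with the bay's hole; the pin's tapered tip then draws it into line.
- dock: Fixed white dock, 58 x 58 mm, 23 mm high: a roofed slot (38 mm wide, 18 mm high, no floor) open towards its +x, at x = +25 mm. Origin: on the bench in the middle of the slot; z up. At the start it hides the pin's tab and only the shaft stands out, so the pin is taken by the shaft, drawn out along +x by 50 mm or more, put down and taken again by the tab.
- pin: Loose steel hinge pin, about 120 g, 166 mm long, lying level. Origin on its axis at the shoulder where shaft and tab meet, 7 mm above the bench when lying; +x along the shaft to the tip. Round shaft 14 mm in diameter, x = 0 to 126 mm. Fully home, the shoulder touches the first knuckle's outer face and the tip stands 10 mm out of the second knuckle.
- pin_tip (a point): Tip of the pin, at x = 126 mm of the pin; the last 12 mm taper to 6 mm diameter.
- pin_tab (a point): Centre of the pin's flat tab: x = -40 to 0 mm of the pin, 32 mm wide (y), 14 mm thick (z), lying flat.
- jar: Bystander: amber jar 54 mm in diameter, 85 mm high; origin at its underside.
- tube_rack: Bystander: white tube rack with capped tubes, 55 x 130 x 78 mm; origin at its underside.
- tip_box: Bystander: white pipette-tip box with clear lid, 80 x 120 x 62 mm; origin at its underside.
There are look-alikes about, which are no part of the job. Leave any pink look-alike of the cover alone.

How it is judged (in metres and radians):
On the way, in this order (a step that is already met when the one before it is completed fails the run):
1. the cover lies seated on the bay, let go (z of cover in the frame of bay between 0.056 and 0.063 m and horizontal distance between cover_knuckle and hinge_mouth below 0.065 m and angle between the y axis of cover and the y axis of bay, either way round below 0.08 rad and angle between cover's own z axis and vertical below 0.05 rad and contact force between cover and the fingers below 0.1 N), for 0.2 s.
2. the pin's tip is in the first knuckle (y of pin in the frame of hinge_mouth above -0.11 m and angle between the x axis of pin and the y axis of bay, either way round below 0.12 rad and x of pin in the frame of hinge_mouth between -0.015 and 0.015 m and z of pin in the frame of hinge_mouth between -0.015 and 0.015 m), for 0.1 s.
At the end, for the whole second after the job is handed in: The cover lies flat on the bay (within 4 mm of line with the hinge), the pin runs through all three knuckles and lifts the ball catch, its shoulder within 4 mm of the first knuckle's face, and both are let go and at rest (y of pin in the frame of hinge_mouth between -0.004 and 0.003 m and x of pin in the frame of hinge_mouth between -0.004 and 0.004 m and z of pin in the frame of hinge_mouth between -0.004 and 0.004 m and angle between the x axis of pin and the y axis of bay, either way round below 0.05 rad and value of joint catch above 0.0012 m and z of cover in the frame of bay between 0.056 and 0.065 m and x of cover_knuckle in the frame of hinge_mouth between -0.004 and 0.004 m and angle between cover's own z axis and vertical below 0.05 rad and linear speed of each of pin, cover below 0.02 m/s); the robot touches nothing.
It fails at once if the jar was moved more than 30 mm (distance of jar from where it was at the start of the episode above 0.03 m).
It fails at once if the tube rack was moved more than 30 mm (distance of tube_rack from where it was at the start of the episode above 0.03 m).
It fails at once if the tip box was moved more than 30 mm (distance of tip_box from where it was at the start of the episode above 0.03 m).
It also fails if it takes over 69 s, if anything falls off the work surface, if the arm or the gripper's body presses on something with over 40 N, if the wrist force passes 120 N, or if a joint passes its speed limit or range.

## Working session

There is one attempt and no reset: what is moved stays moved. The work goes in short steps, Python scripts to look and compute and a tool call to move; the robot and the scene stay as the last step left them, time stands still between calls to the robot, and variables do not carry over. Pictures are saved under pics/ and viewed, about 8 in all and at most 12, crops included, and the job is handed in when it is done.

Besides the shell and the picture viewer there is one more tool, called after "Emit:" by a JSON object that holds its "op" and its "data", one argument or row to a line. apply_moves: Moves the arm, as the interface text tells. Its arguments: {"type":"object","properties":{"targets":{"type":"array"},"newtons":{"type":"number"}},"required":["targets"]}

```bash
mkdir -p pics; python3 - <<'E'
from rig import r
import cv2, pickle
s=r.sense(); print(s)
for n in("scene","top"):
    f=r.grab_frame(n); pickle.dump(f,open(f"pics/{n}0.pkl","wb"))
    cv2.imwrite(f"pics/{n}0.png",f["pixels"][:,:,::-1]); print(n,f["fov_y"],f["cx"],f["cy"],f["R"],f["t"])
E
```

```text
{'clock': 0.0, 'qpos': array([-1.26638467e+00,  3.53690502e-01,  1.63413659e+00,  4.75836244e-05,
        1.15520026e+00, -2.38791852e-03]), 'qvel': array([ 5.76069176e-04,  3.69434997e-05, -7.24699489e-04, -1.49806416e-03,
        3.32279195e-04, -1.26140648e-03]), 'joint_efforts': array([-6.84583320e-04, -6.05260348e+01, -3.42070949e+01, -4.70024600e-05,
        9.19270824e-03, -1.44426231e-06]), 'eef_pos': array([ 188.61799619, -595.29650628,  191.43422123]), 'tcp_rot': array([-3.14154572e+00,  1.43459475e-03, -1.26401596e+00]), 'contact_force': array([1.15753886, 0.08104101, 0.35761223]), 'wrist_torque': array([0.02619422, 0.0325851 , 0.02885984]), 'opening': 0.9984236425229118}
scene 53.38668659736204 318.16764339979073 199.55608772802344 [[ 0.29133851  0.95658675 -0.00797901]
 [ 0.6347087  -0.19953421 -0.74654603]
 [-0.71572812  0.21243326 -0.66528593]] [-141.92745775 -248.9819297  1391.68975519]
top 46.25846056381082 321.4647924477225 202.44296687731702 [[-0.02644844 -0.99964014  0.00447964]
 [-0.97771582  0.02493427 -0.20844678]
 [ 0.20826007 -0.00989291 -0.97802345]] [  -4.94714184  475.56210796 1501.74146134]
```

View pics/top0.png

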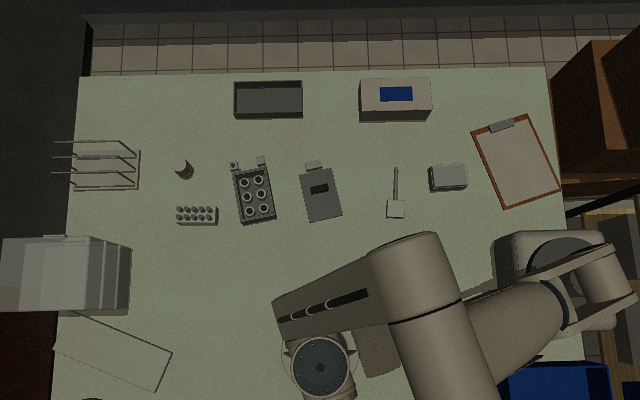

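View pics/scene0.png

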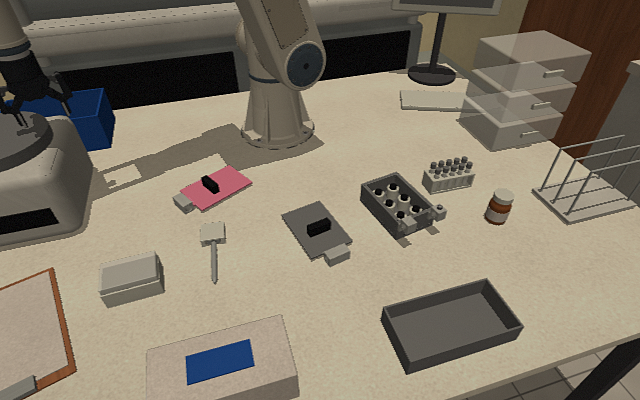

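The top view shows the bay at (255,195), the grey cover at (320,193), the dock and pin at (396,190), and the tip box at (447,177). The scene view shows the pink look-alike at (215,188) and the grey cover at (317,228). The grey one fits the description, so I'll confirm it in one enlarged crop.

```bash
python3 - <<'E'
import cv2,numpy as np
a=cv2.imread("pics/top0.png")[148:233,220:480]; b=cv2.imread("pics/scene0.png")[170:285,190:450]
o=np.vstack([cv2.resize(i,None,fx=3,fy=3,interpolation=cv2.INTER_CUBIC) for i in(a,b)])
o=np.clip(o*1.4,0,255).astype(np.uint8); cv2.imwrite("pics/crop1.png",o)
E
```

```text
(no output)
```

View pics/crop1.png

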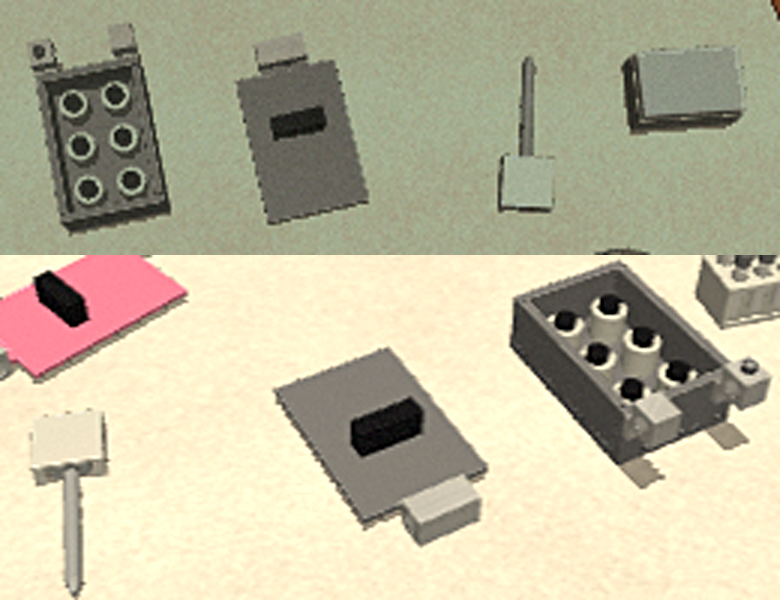

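The crop confirms it. The grey plate at top-crop (303,140) with the black handle at (298,122) is the cover, and the pink one at scene-crop (85,310) is the look-alike. The bay knuckles are at top-crop (122,38) (right, first) and (42,50). The dock is at (526,183), with the pin tip at (527,57). Next I'll fit the poses from corner picks in both views.

```bash
cat > h.py <<'E'
import numpy as np,cv2,pickle
from scipy.optimize import least_squares
def proj(f,X):
    X=np.atleast_2d(X)@np.array(f["R"]).T+f["t"]; F=200/np.tan(np.radians(f["fov_y"]/2))
    return X[:,:2]/X[:,2:]*F+[f["cx"],f["cy"]]
def place(p,L,z0=0):
    c,s=np.cos(p[2]),np.sin(p[2]); L=np.atleast_2d(np.array(L,float))
    return np.c_[p[0]+c*L[:,0]-s*L[:,1],p[1]+s*L[:,0]+c*L[:,1],L[:,2]+z0]
def fit(obs,p0,z0=0):
    # obs: list of (frame, [local pts],[pixels]); robust planar pose
    def res(p): return np.concatenate([(proj(f,place(p,L,z0))-px).ravel() for f,L,px in obs])
    o=least_squares(res,p0,loss="soft_l1",f_scale=1,x_scale=[100,100,.3]); return o.x,res(o.x)
E
cat > m1.py <<'E'
from h import *
T,S=[pickle.load(open(f"pics/{n}0.pkl","rb")) for n in("top","scene")]
t=lambda a:(np.array(a,float)+.5)/3-.5+[220,148]
s=lambda a:(np.array(a,float)+.5)/3-.5+[190,170-85]
cov,rc=fit([(T,[[83,58,6],[83,-58,6],[-87,-58,6],[-87,58,6]],t([(238,83),(337,60),(368,202),(268,222)])),
 (S,[[-87,58,6],[-87,-58,6],[83,-58,6],[83,58,6],[118,-28,20],[118,28,20]],s([(390,348),(275,390),(362,520),(487,466),(420,516),(481,490)]))],[550,0,.2],8)
bay,rb=fit([(T,[[85,58,60],[-85,58,60],[-85,-58,60],[-85,58,0],[-85,-58,0],[118,-58,80],[118,-32,80],[118,58,80]],t([(38,82),(64,218),(166,203),(71,233),(170,214),(132,24),(108,26),(30,41)])),
 (S,[[-85,58,60],[-85,-58,60],[-85,-58,0],[85,-58,0]],s([(620,263),(514,297),(513,346),(622,461)]))],[550,150,.2])
dk,rd=fit([(T,[[25,29,23],[25,-29,23],[-33,-29,23],[-33,29,23]],t([(503,155),(553,157),(550,211),(499,210)])),
 (S,[[-33,-29,23],[-33,29,23],[25,29,23],[25,-29,23]],s([(35,415),(103,411),(103,470),(33,470)]))],[500,-150,0])
tip=least_squares(lambda p:np.r_[proj(T,[p[0],p[1],7])[0]-t((527,57)),proj(S,[p[0],p[1],7])[0]-s((73,597))],[600,-150]).x
# shaft direction: tip and shaft at dock mouth
sh=least_squares(lambda p:np.r_[proj(T,[p[0],p[1],7])[0]-t((528,150)),proj(S,[p[0],p[1],7])[0]-s((68,483))],[560,-150])
if __name__=="__main__":
    np.set_printoptions(precision=2,suppress=True)
    for n,p,r_ in(("cov",cov,rc),("bay",bay,rb),("dock",dk,rd)): print(n,p,r_.reshape(-1,2).tolist() if 0 else np.abs(r_).round(1))
    print(tip,sh.x,sh.fun)
    for f,n in((T,"top"),(S,"scene")):
        im=cv2.imread(f"pics/{n}0.png"); o=[220,148] if n=="top" else [190,170]; w,h=(260,85) if n=="top" else (260,115)
        c=cv2.resize(im[o[1]:o[1]+h,o[0]:o[0]+w],None,fx=3,fy=3,interpolation=cv2.INTER_CUBIC); c=np.clip(c*1.4,0,255).astype(np.uint8)
        def box(p,x,y,z,z0,col):
            P=np.array([[a,b,d] for d in z for a,b in((x[0],y[0]),(x[1],y[0]),(x[1],y[1]),(x[0],y[1]))])
            q=((proj(f,place(p,P,z0))-o+.5)*3-.5).astype(int)
            for k in range(4): 
                for a,b in((k,(k+1)%4),(4+k,4+(k+1)%4),(k,k+4)): cv2.line(c,q[a].tolist(),q[b].tolist(),col,1)
        g=(0,0,255)
        box(bay,(-85,85),(-58,58),(0,60),0,g); box(bay,(90,118),(-58,-32),(52,80),0,g); box(bay,(90,118),(32,58),(52,80),0,g)
        box(cov,(-87,83),(-58,58),(0,6),8,g); box(cov,(5,25),(-30,30),(6,34),8,g); box(cov,(90,118),(-28,28),(-8,20),8,g)
        box(dk,(-33,25),(-29,29),(0,23),0,g)
        d=np.arctan2(*(tip-sh.x)[::-1]); box([*tip,d],(-126,0),(-7,7),(0,14),0,(255,0,0))
        out=c if n=="top" else np.vstack([out,c])
    cv2.imwrite("pics/ov1.png",out)
E
python3 m1.py
```

```text
cov [512.72 -14.08   0.2 ] [0.7 0.7 0.8 0.2 0.3 0.3 0.1 0.6 0.2 1.3 0.5 1.2 0.3 0.8 0.5 0.4 0.6 2.
 0.2 1.8]
bay [508.72 207.81   0.18] [0.7 2.3 1.  1.6 0.  0.4 0.4 0.4 0.3 0.8 0.2 0.7 0.  0.1 0.8 0.3 0.  1.6
 0.3 0.7 1.3 0.4 2.1 1.3]
dock [ 460.17 -266.36   -0.12] [0.  0.7 0.5 0.3 0.4 0.9 0.2 2.2 0.  0.5 0.5 1.  0.4 4.3 0.4 1.2]
[ 607.55 -280.12] [ 493.81 -272.7 ] [0.29 0.24 0.25 0.22]
```

View pics/ov1.png

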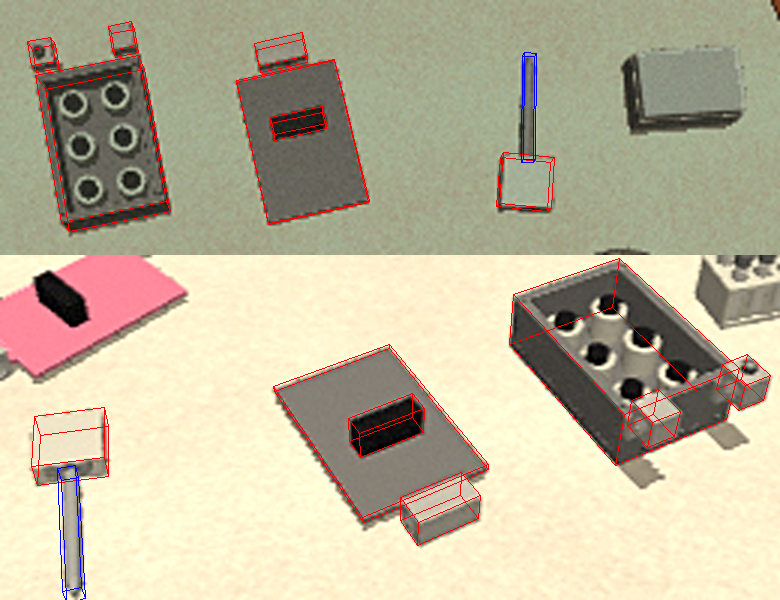

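The overlays agree with the images to within about 1 px. Cover: (512.7, -14.1, 0.20 rad). Bay: (508.7, 207.8, 0.18). Pin axis is at about -0.06 rad. I'll add a planner helper and head for the handle.

```bash
cat >> h.py <<'E'
from scipy.spatial.transform import Rotation as Ro
def plan(*tg):
    """tg: (x,y,z,yaw) world, tool down -> shift cm & rotvec deg in present tool frame"""
    from rig import r
    s=r.sense(); R0=Ro.from_euler("xyz",s["tcp_rot"]); np.set_printoptions(precision=2,suppress=True)
    print("t",round(s["clock"],2),"tcp",s["eef_pos"],s["tcp_rot"],"F",s["contact_force"],"open",round(s["opening"],3))
    for g in tg:
        R1=Ro.from_euler("xyz",[np.pi,0,g[3]])
        print(np.r_[R0.inv().apply(np.array(g[:3])-s["eef_pos"])/10,(R0.inv()*R1).as_rotvec(degrees=True)])
E
python3 - <<'E'
from h import *
plan((527.4,-11.1,150,.2),(527.4,-11.1,80,.2))
E
```

```text
t 0.1 tcp [ 188.63 -595.39  191.57] [-3.14  0.   -1.26] F [-0.36  0.05 -0.49] open 1.006
[-45.46 -49.94   4.21  -0.05   0.05 -83.88]
[-45.46 -49.94  11.21  -0.05   0.05 -83.88]
```

Emit:
{"op": "apply_moves", "data": {
  "targets": [
    [[1,-45.5,-49.9,4.2,0,0,-84],[1,-45.5,-49.9,4.2,0,0,-84],[1,-45.5,-49.9,4.2,0,0,-84],[1,-45.5,-49.9,4.2,0,0,-84],[1,-45.5,-49.9,4.2,0,0,-84],[1,-45.5,-49.9,4.2,0,0,-84],[1,-45.5,-49.9,4.2,0,0,-84],[1,-45.5,-49.9,4.2,0,0,-84]]
  ],
  "newtons": 60
}}

```text
clock: 0.9
eef_pos: [389.0, -248.3, 167.2]
tcp_rot: [-3.141, 0.0, -0.058]
contact_force: [1.4, -0.6, 0.1]
opening: 1.001
```

```bash
python3 - <<'E'
from h import *
plan((527.4,-11.1,90,.2))
E
```

```text
t 0.9 tcp [ 389.01 -248.28  167.18] [-3.14  0.   -0.06] F [ 1.4  -0.56  0.11] open 1.001
[ 12.44 -24.47   7.74  -0.06   0.   -14.79]
```

Emit:
{"op": "apply_moves", "data": {
  "targets": [
    [[1,12.4,-24.5,7.7,0,0,-14.8],[1,12.4,-24.5,7.7,0,0,-14.8],[1,12.4,-24.5,7.7,0,0,-14.8],[1,12.4,-24.5,7.7,0,0,-14.8],[1,12.4,-24.5,7.7,0,0,-14.8],[1,12.4,-24.5,7.7,0,0,-14.8],[1,12.4,-24.5,7.7,0,0,-14.8],[1,12.4,-24.5,7.7,0,0,-14.8]]
  ]
}}

```text
clock: 1.7
eef_pos: [526.5, -10.2, 89.8]
tcp_rot: [-3.14, 0.002, 0.202]
contact_force: [-0.5, 0.0, 0.7]
opening: 0.996
```

```bash
python3 - <<'E'
from h import *
plan((527.4,-11.1,17.5,.2))
E
```

```text
t 1.7 tcp [526.53 -10.21  89.77] [-3.14  0.    0.2 ] F [-0.53  0.    0.71] open 0.996
[ 0.08  0.11  7.23 -0.07  0.09  0.13]
```

Emit:
{"op": "apply_moves", "data": {
  "targets": [
    [[1,0.1,0.1,3,0,0,0],[1,0.1,0.1,6,0,0,0],[1,0.1,0.1,7.2,0,0,0],[1,0.1,0.1,7.2,0,0,0],[-1,0.1,0.1,7.2,0,0,0],[-1,0.1,0.1,7.2,0,0,0],[-1,0.1,0.1,7.2,0,0,0],[-1,0.1,0.1,7.2,0,0,0]]
  ],
  "newtons": 60
}}

```text
clock: 2.5
eef_pos: [528.2, -10.9, 18.6]
tcp_rot: [-3.141, 0.0, 0.202]
contact_force: [-0.4, -0.5, 0.2]
opening: 0.325
```

Emit:
{"op": "apply_moves", "data": {
  "targets": [
    [[-1,0,0,0,0,0,0],[-1,0,0,0,0,0,0],[-1,0,0,0,0,0,0],[-1,0,0,0,0,0,0],[-1,0,0,0,0,0,0]]
  ]
}}

```text
clock: 3.0
eef_pos: [528.2, -10.9, 18.6]
tcp_rot: [-3.141, 0.0, 0.202]
contact_force: [-0.4, 0.4, -0.8]
opening: -0.003
```

```bash
python3 - <<'E'
from h import *
from rig import r
o=[]
for n,(x,y,w,h) in(("top",(240,130,200,110)),("scene",(240,170,200,110))):
    f=r.grab_frame(n); pickle.dump(f,open(f"pics/{n}1.pkl","wb")); im=f["pixels"][:,:,::-1]
    o.append(cv2.resize(im[y:y+h,x:x+w],None,fx=2.7,fy=2.7,interpolation=cv2.INTER_CUBIC))
cv2.imwrite("pics/g1.png",np.clip(np.vstack(o)*1.4,0,255).astype(np.uint8)); s=r.sense(); print(s)
E
```

```text
{'clock': 3.1, 'qpos': array([-2.41097095e-02,  4.40928383e-01,  1.97079302e+00,  1.17386038e-03,
        7.30210274e-01, -2.27321228e-01]), 'qvel': array([ 0.00057256, -0.0018713 , -0.00073675, -0.00153646, -0.00063096,
        0.00073016]), 'joint_efforts': array([ 6.42692947e-03, -5.52939427e+01, -2.28461713e+01,  3.21957894e-03,
        3.56934048e-03, -2.42968116e-05]), 'eef_pos': array([528.20231553, -10.93780176,  18.57628666]), 'tcp_rot': array([-3.14075361e+00,  1.54236536e-04,  2.02336884e-01]), 'contact_force': array([-0.42056781, -0.41057057, -0.48159469]), 'wrist_torque': array([-0.03632636, -0.05867586,  0.00664424]), 'opening': -0.0016700992947009878}
```

View pics/g1.png

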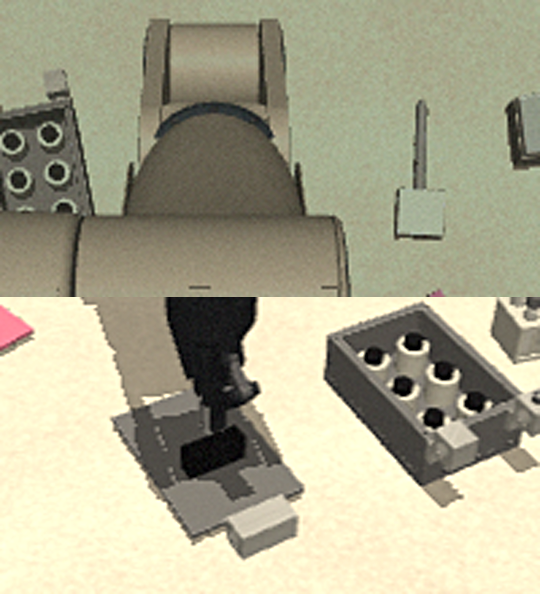

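The image shows the fingers ending at crop (212,430), above and behind the handle at (212,452), so they shut on nothing. The cover has not moved. I'll check where the stated TCP projects in the picture.

```bash
python3 - <<'E'
from h import *
S=pickle.load(open("pics/scene1.pkl","rb"))
for z in(18.6,30,40,50,60,80): print(z,(proj(S,[528.2,-10.9,z])-[240,170]+.5)*2.7+[0,297])
im=S["pixels"][195:235,300:345,::-1]
cv2.imwrite("pics/g2.png",np.clip(cv2.resize(im,None,fx=14,fy=14,interpolation=cv2.INTER_CUBIC)*2.0,0,255).astype(np.uint8))
E
```

```text
18.6 [[213.88879923 458.31186391]]
30 [[213.80162815 449.70527791]]
40 [[213.72405674 442.0464876 ]]
50 [[213.64543004 434.28350587]]
60 [[213.56572635 426.414192  ]]
80 [[213.40299832 410.34770768]]
```

View pics/g2.png

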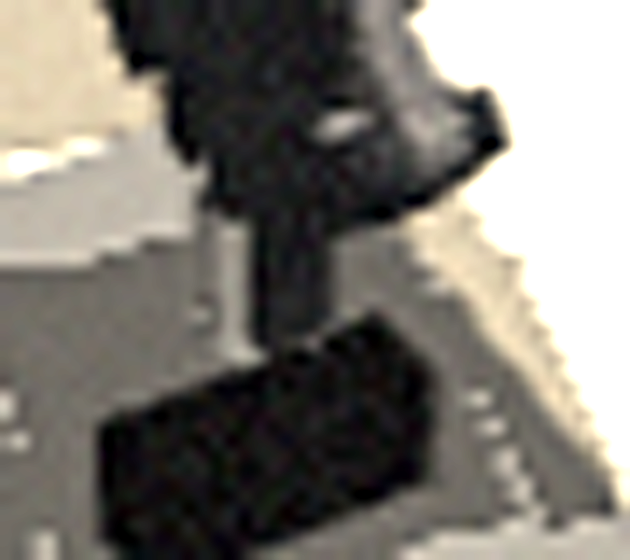

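The fingers are black on a black handle, so the picture is ambiguous. A small lift will settle it by force (about 2.2 N if held), and nothing is lost if they are empty.

Emit:
{"op": "apply_moves", "data": {
  "targets": [
    [[-1,0,0,-1,0,0,0],[-1,0,0,-2,0,0,0],[-1,0,0,-3,0,0,0],[-1,0,0,-4,0,0,0],[-1,0,0,-5,0,0,0],[-1,0,0,-6,0,0,0],[-1,0,0,-6,0,0,0],[-1,0,0,-6,0,0,0]]
  ]
}}

```text
clock: 3.9
eef_pos: [528.3, -11.0, 78.8]
tcp_rot: [-3.141, -0.0, 0.202]
contact_force: [-0.3, 0.5, 0.3]
opening: 0.005
```

```bash
python3 - <<'E'
from h import *
from rig import r
f=r.grab_frame("scene"); pickle.dump(f,open("pics/scene2.pkl","wb"))
o=f["pixels"][120:290,240:470,::-1]
cv2.imwrite("pics/g3.png",np.clip(cv2.resize(o,None,fx=3.4,fy=3.4,interpolation=cv2.INTER_CUBIC)*1.8,0,255).astype(np.uint8))
print([r.sense()["contact_force"].round(1) for _ in range(3)],r.sense()["opening"],r.sense()["eef_pos"])
E
```

```text
[array([ 0.2, -0.5,  0.3]), array([ 0.2, -0.5,  0.3]), array([ 0.2, -0.5,  0.3])] -0.002296882244465125 [527.96323841 -11.00792005  78.40258757]
```

View pics/g3.png

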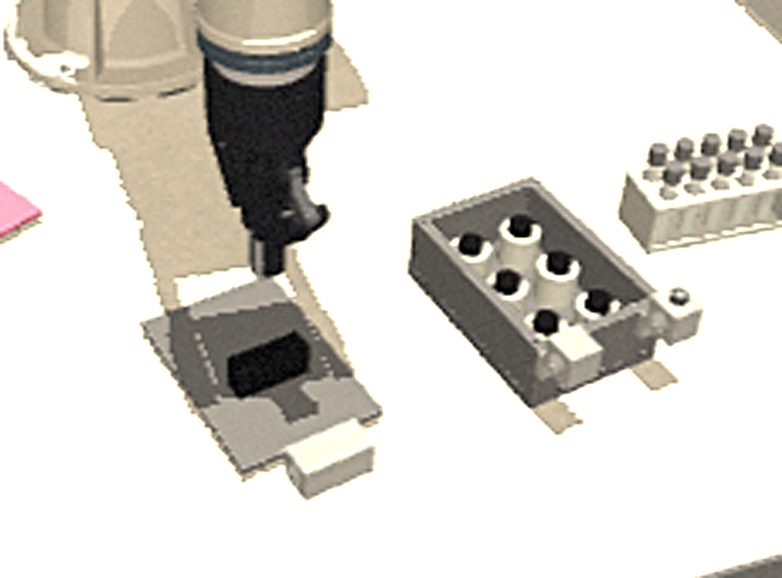

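The cover was not held: the fingertips show at crop (268,272), i.e. px (318.8,200), about 11 px above where the stated TCP should project. The columns agree, so the real tips look roughly 40 mm higher than reported. I'll check that against the first picture and the top view.

```bash
python3 - <<'E'
from h import *
from rig import r
np.set_printoptions(precision=1,suppress=True)
S=pickle.load(open("pics/scene0.pkl","rb"))
c,s=np.cos(-1.264),np.sin(-1.264)
for z in(191,204,231,244): 
  print(z,[proj(S,[188.6+k*c,-595.4+k*s,z])[0] for k in(-57,-42,0,42,57)])
a=S["pixels"][60:180,0:120,::-1]
g=pickle.load(open("pics/scene2.pkl","rb"))["pixels"][120:210,285:355,::-1]
A=cv2.resize(a,(480,480),interpolation=cv2.INTER_CUBIC);B=cv2.resize(g,(315,405),interpolation=cv2.INTER_CUBIC)
o=np.zeros((480,795,3),np.uint8);o[:,:480]=A;o[:405,480:]=B
cv2.imwrite("pics/g4.png",np.clip(o*2.5,0,255).astype(np.uint8))
S=pickle.load(open("pics/scene2.pkl","rb"))
for z in(60,80,100,120,140,160,180): print(z,proj(S,[528,-11,z]))
E
```

```text
191 [array([ 81.5, 131.8]), array([ 75.2, 133.7]), array([ 57.2, 138.9]), array([ 38.6, 144.3]), array([ 31.8, 146.2])]
204 [array([ 79.4, 127.5]), array([ 73.1, 129.3]), array([ 54.9, 134.5]), array([ 36.1, 139.8]), array([ 29.2, 141.8])]
231 [array([ 75.1, 118.2]), array([ 68.6, 119.9]), array([ 50., 125.]), array([ 30.7, 130.3]), array([ 23.7, 132.3])]
244 [array([ 72.9, 113.6]), array([ 66.4, 115.3]), array([ 47.6, 120.4]), array([ 28.1, 125.6]), array([ 20.9, 127.6])]
60 [[318.5 217.4]]
80 [[318.5 211.4]]
100 [[318.4 205.3]]
120 [[318.3 199. ]]
140 [[318.3 192.5]]
160 [[318.2 185.9]]
180 [[318.1 179. ]]
```

View pics/g4.png

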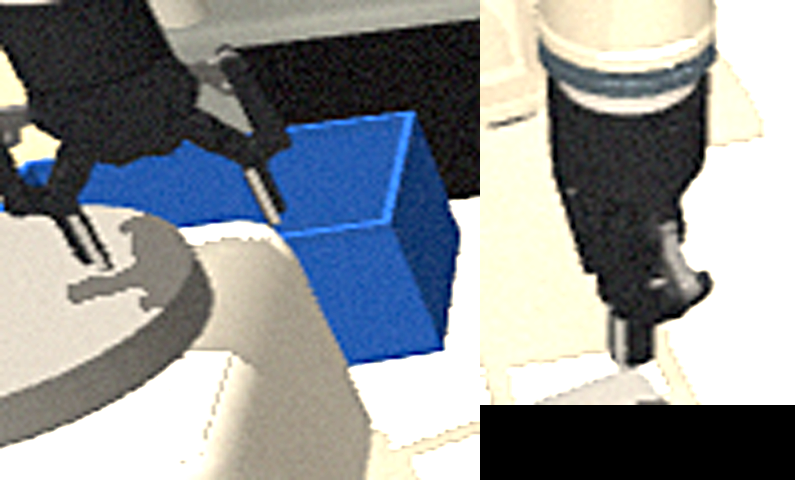

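The first picture agrees: the open tips at px (25,127.5) and (69.5,115.5) sit about 37 mm higher than the reported TCP, after allowing for the 13 mm swing. So the real fingertip end is about 38 mm above the reported z. I'll use that and re-grasp with the reported z near -16.

Emit:
{"op": "apply_moves", "data": {
  "targets": [
    [[1,0,0,0,0,0,0],[1,0,0,0,0,0,0],[1,0,0,0,0,0,0],[1,0,0,0,0,0,0],[1,0,0,2,0,0,0],[1,0,0,4,0,0,0],[1,0,0,6,0,0,0],[1,0,0,6,0,0,0]]
  ]
}}

```text
clock: 4.75
eef_pos: [526.0, -10.9, 16.3]
tcp_rot: [-3.14, 0.005, 0.202]
contact_force: [0.2, 0.3, 0.0]
opening: 0.998
```

Emit:
{"op": "apply_moves", "data": {
  "targets": [
    [[1,0,0,1,0,0,0],[1,0,0,2,0,0,0],[1,0,0,2.5,0,0,0],[1,0,0,3,0,0,0],[1,0,0,3.3,0,0,0],[1,0,0,3.5,0,0,0],[1,0,0,3.5,0,0,0]]
  ]
}}

```text
clock: 5.45
eef_pos: [525.7, -10.8, -18.8]
tcp_rot: [-3.14, 0.005, 0.202]
contact_force: [0.0, 0.1, -0.6]
opening: 1.003
```

Emit:
{"op": "apply_moves", "data": {
  "targets": [
    [[-1,0,0,0,0,0,0],[-1,0,0,0,0,0,0],[-1,0,0,0,0,0,0],[-1,0,0,0,0,0,0],[-1,0,0,0,0,0,0],[-1,0,0,0,0,0,0],[-1,0,0,0,0,0,0],[-1,0,0,0,0,0,0]]
  ],
  "newtons": 60
}}

```text
clock: 6.25
eef_pos: [526.5, -10.9, -18.3]
tcp_rot: [-3.14, 0.003, 0.202]
contact_force: [0.4, 0.9, 6.8]
opening: 0.222
```

Gripped: opening 0.222, i.e. about 19 mm. Lifting now.

Emit:
{"op": "apply_moves", "data": {
  "targets": [
    [[-1,0,0,-1,0,0,0],[-1,0,0,-3,0,0,0],[-1,0,0,-5,0,0,0],[-1,0,0,-7,0,0,0],[-1,0,0,-9,0,0,0],[-1,0,0,-10.5,0,0,0],[-1,0,0,-10.5,0,0,0],[-1,0,0,-10.5,0,0,0]]
  ]
}}

```text
clock: 7.05
eef_pos: [526.6, -10.9, 86.7]
tcp_rot: [-3.14, 0.003, 0.202]
contact_force: [-0.7, -0.9, -1.8]
opening: 0.22
```

```bash
python3 - <<'E'
from h import *
from m1 import cov,bay
print(cov,bay,place(bay,[15,0,0]),place(cov,[15,0,0]))
g=place(bay,[15,0,0])[0]
plan((g[0],g[1],85,bay[2]))
E
```

```text
[ 5.12723141e+02 -1.40822756e+01  1.98848521e-01] [5.08724996e+02 2.07812741e+02 1.75412627e-01] [[523.49481531 210.43045796   0.        ]] [[527.42756174 -11.11916545   0.        ]]
t 7.05 tcp [526.58 -10.94  86.67] [-3.14  0.    0.2 ] F [-0.73 -0.87 -1.84] open 0.22
[  4.15 -21.75   0.19  -0.09   0.19   1.54]
```

Held: the force reads about -2 N. Now over the bay, then a look.

Emit:
{"op": "apply_moves", "data": {
  "targets": [
    [[-1,0.9,-4.5,0,0,0,0.5],[-1,1.7,-9,0,0,0,1],[-1,2.5,-13,0,0,0,1.5],[-1,3.3,-17,0,0,0,1.5],[-1,3.9,-20,0,0,0,1.5],[-1,4.2,-21.8,0.1,-0.1,0.2,1.5],[-1,4.2,-21.8,0.1,-0.1,0.2,1.5],[-1,4.2,-21.8,0.1,-0.1,0.2,1.5]]
  ]
}}

```text
clock: 7.85
eef_pos: [522.9, 210.7, 84.7]
tcp_rot: [3.141, 0.002, 0.177]
contact_force: [0.4, -0.4, -1.9]
opening: 0.22
```

```bash
cat > m2.py <<'E'
from h import *
from rig import r
from m1 import bay
import sys
n=sys.argv[1]; o=[]
S=r.grab_frame("scene"); pickle.dump(S,open(f"pics/scene{n}.pkl","wb"))
x,y,w,h=345,125,160,120; k=5
c=cv2.resize(S["pixels"][y:y+h,x:x+w,::-1],None,fx=k,fy=k,interpolation=cv2.INTER_CUBIC)
c=np.clip(c*1.4,0,255).astype(np.uint8)
def box(p,X,Y,Z,z0,col):
    P=np.array([[a,b,d] for d in Z for a,b in((X[0],Y[0]),(X[1],Y[0]),(X[1],Y[1]),(X[0],Y[1]))])
    q=((proj(S,place(p,P,z0))-[x,y]+.5)*k-.5).astype(int)
    for i in range(4):
        for a,b in((i,(i+1)%4),(4+i,4+(i+1)%4),(i,i+4)): cv2.line(c,q[a].tolist(),q[b].tolist(),col,1)
if len(sys.argv)>2:
    z=float(sys.argv[2]); box(bay,(-87,83),(-58,58),(0,6),z,(0,0,255)); box(bay,(90,118),(-28,28),(-8,20),z,(0,0,255))
box(bay,(-85,85),(-58,58),(0,60),0,(255,0,0)); box(bay,(90,118),(-58,-32),(52,80),0,(255,0,0)); box(bay,(90,118),(32,58),(52,80),0,(255,0,0))
cv2.imwrite(f"pics/b{n}.png",c); print({a:np.round(b,2) for a,b in r.sense().items() if a in("clock","eef_pos","tcp_rot","contact_force","opening")})
E
python3 m2.py 3 113
```

```text
{'clock': np.float64(7.9), 'eef_pos': array([523.13, 210.2 ,  84.95]), 'tcp_rot': array([3.14, 0.  , 0.18]), 'contact_force': array([-0.61,  0.18, -1.17]), 'opening': np.float64(0.22)}
```

View pics/b3.png

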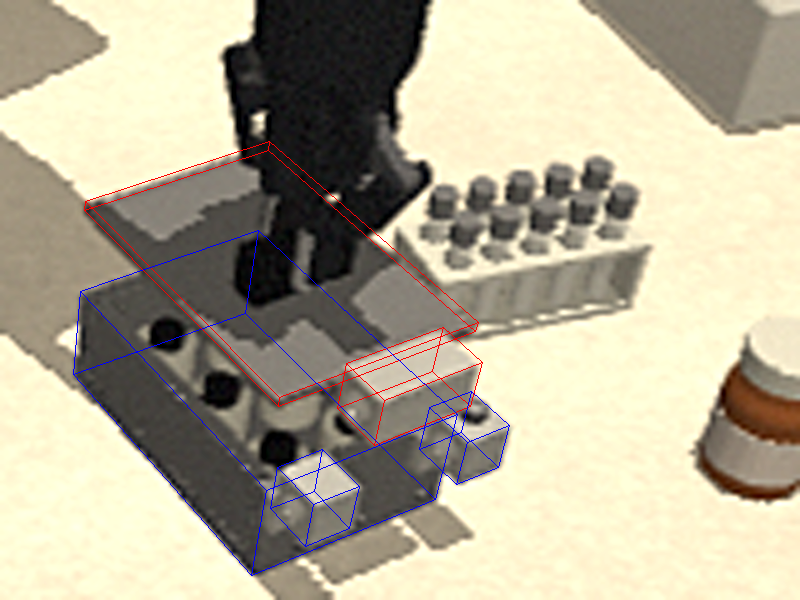

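The picture shows the held cover within about 1 px of its predicted pose over the bay (knuckle bottom corner at crop (378,443)), lined up with the gap. Lowering.

Emit:
{"op": "apply_moves", "data": {
  "targets": [
    [[-1,0.05,0,1,0,0,0],[-1,0.05,0,2,0,0,0],[-1,0.05,0,3,0,0,0],[-1,0.05,0,3.8,0,0,0],[-1,0.05,0,4.1,0,0,0],[-1,0.05,0,4.4,0,0,0],[-1,0.05,0,4.7,0,0,0],[-1,0.05,0,4.8,0,0,0]]
  ]
}}

```text
clock: 8.7
eef_pos: [523.6, 210.3, 36.8]
tcp_rot: [3.141, 0.002, 0.176]
contact_force: [-0.5, -0.6, -2.9]
opening: 0.222
```

Emit:
{"op": "apply_moves", "data": {
  "targets": [
    [[-1,0,0,0.1,0,0,0],[-1,0,0,0.2,0,0,0],[-1,0,0,0.3,0,0,0],[-1,0,0,0.3,0,0,0],[-1,0,0,0.35,0,0,0],[-1,0,0,0.35,0,0,0]]
  ]
}}

```text
clock: 9.3
eef_pos: [523.7, 210.3, 33.7]
tcp_rot: [3.141, 0.001, 0.176]
contact_force: [-1.2, -0.3, 2.4]
opening: 0.214
```

Contact came at the expected height. Releasing.

Emit:
{"op": "apply_moves", "data": {
  "targets": [
    [[1,0,0,0,0,0,0],[1,0,0,0,0,0,0],[1,0,0,0,0,0,0],[1,0,0,0,0,0,0],[1,0,0,-1,0,0,0],[1,0,0,-4,0,0,0],[1,0,0,-8,0,0,0],[1,0,0,-12,0,0,0]]
  ]
}}

```text
clock: 10.1
eef_pos: [523.4, 210.3, 155.4]
tcp_rot: [3.141, 0.002, 0.176]
contact_force: [0.8, 0.2, -0.4]
opening: 1.0
```

```bash
python3 m2.py 4 60; python3 - <<'E'
from h import *
from m1 import tip,sh
d=np.arctan2(*(tip-sh.x)[::-1]); print(tip,sh.x,d)
u=np.array([np.cos(d),np.sin(d)]); g=tip-u*70; print(g)
plan((*g,110,d-np.pi/2))
E
```

```text
{'clock': np.float64(10.15), 'eef_pos': array([527.16, 211.78, 162.41]), 'tcp_rot': array([-3.14, -0.01,  0.18]), 'contact_force': array([2.45, 0.89, 4.92]), 'opening': np.float64(1.0)}
[ 607.55417695 -280.12221332] [ 493.81204246 -272.70102431] -0.06515338559705655
[ 537.70269812 -275.56470234]
t 10.15 tcp [527.16 211.78 162.41] [-3.14 -0.01  0.18] F [2.45 0.89 4.92] open 0.998
[ -7.55  48.17   5.14  -0.41  -0.24 103.84]
```

View pics/b4.png

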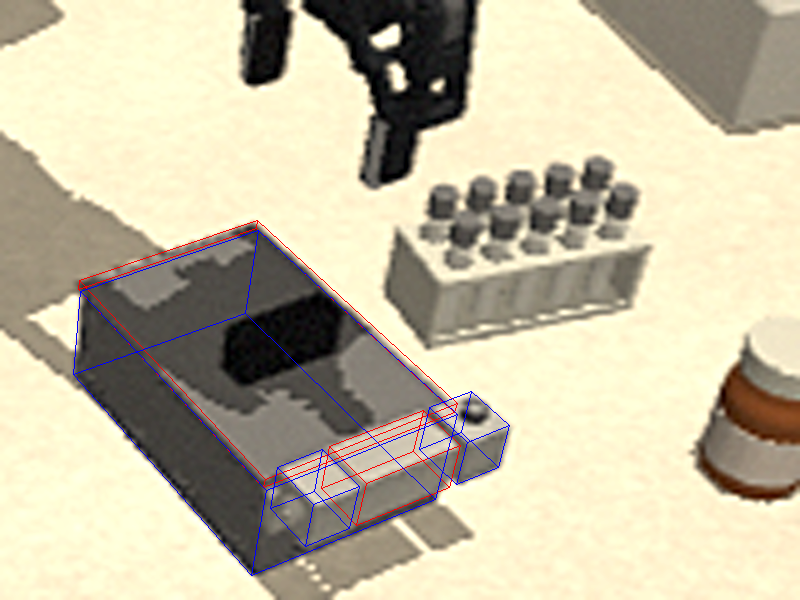

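The cover is seated, with the plate inside the rim outline and its knuckle in the gap at crop (390,465). Next is the pin, taken by the shaft.

Emit:
{"op": "apply_moves", "data": {
  "targets": [
    [[1,-1.3,5,0,0,0,8.5],[1,-2,10,0,0,0,17],[1,-3,15,0,0,0,25],[1,-4,20,0,0,0,34],[1,-5,25,1,0,0,42],[1,-5.5,30,2,0,0,51],[1,-6,35,3,0,0,59],[1,-6.5,40,4,0,0,68]]
  ]
}}

```text
clock: 10.95
eef_pos: [533.0, -186.7, 123.7]
tcp_rot: [-3.134, -0.003, -1.01]
contact_force: [1.0, -0.2, 0.3]
opening: 0.998
```

```bash
python3 - <<'E'
from h import *
plan((547.7,-276.2,80,-1.636))
E
```

```text
t 10.95 tcp [ 532.98 -186.75  123.74] [-3.13 -0.   -1.01] F [ 0.97 -0.18  0.28] open 0.998
[ 8.34  3.55  4.37 -0.48 -0.01 35.89]
```

Emit:
{"op": "apply_moves", "data": {
  "targets": [
    [[-0.4,4,1.8,1,-0.2,0,8.5],[-0.4,8.3,3.6,2,-0.4,0,17],[-0.4,8.3,3.6,4,-0.5,0,25],[-0.4,8.3,3.6,4.4,-0.5,0,34],[-0.4,8.3,3.6,4.4,-0.5,0,36],[-0.4,8.3,3.6,4.4,-0.5,0,36],[-0.4,8.3,3.6,4.4,-0.5,0,36]]
  ]
}}

```text
clock: 11.65
eef_pos: [547.3, -276.2, 80.2]
tcp_rot: [-3.141, -0.0, -1.636]
contact_force: [0.0, 0.5, 0.0]
opening: 0.299
```

```bash
python3 - <<'E'
from h import *
plan((547.7,-276.2,-20,-1.636))
E
```

```text
t 11.65 tcp [ 547.28 -276.17   80.15] [-3.14 -0.   -1.64] F [0.   0.48 0.02] open 0.299
[-0.   -0.04 10.02 -0.02 -0.03 -0.01]
```

Emit:
{"op": "apply_moves", "data": {
  "targets": [
    [[-0.4,0,-0.05,3,0,0,0],[-0.4,0,-0.05,6,0,0,0],[-0.4,0,-0.05,9,0,0,0],[-0.4,0,-0.05,10,0,0,0],[-0.4,0,-0.05,10.3,0,0,0],[-0.4,0,-0.05,10.6,0,0,0],[-0.4,0,-0.05,10.8,0,0,0],[-0.4,0,-0.05,10.8,0,0,0]]
  ]
}}

```text
clock: 12.45
eef_pos: [548.4, -276.6, -27.0]
tcp_rot: [-3.14, -0.001, -1.636]
contact_force: [-0.3, 0.8, 1.1]
opening: 0.3
```

Emit:
{"op": "apply_moves", "data": {
  "targets": [
    [[-0.4,0,0,0.1,0,0,0],[-0.4,0,0,0.2,0,0,0],[-0.4,0,0,0.3,0,0,0],[-0.4,0,0,0.3,0,0,0]]
  ]
}}

```text
clock: 12.85
eef_pos: [548.4, -276.5, -30.0]
tcp_rot: [-3.14, -0.001, -1.636]
contact_force: [0.0, 0.1, -0.4]
opening: 0.3
```

Emit:
{"op": "apply_moves", "data": {
  "targets": [
    [[-0.4,0,0,0.1,0,0,0],[-0.4,0,0,0.2,0,0,0],[-0.4,0,0,0.2,0,0,0]]
  ]
}}

```text
clock: 13.15
eef_pos: [548.2, -276.5, -32.2]
tcp_rot: [-3.14, -0.001, -1.636]
contact_force: [0.6, 0.5, -0.7]
opening: 0.299
```

Emit:
{"op": "apply_moves", "data": {
  "targets": [
    [[-0.4,0,0,0.1,0,0,0],[-0.4,0,0,0.2,0,0,0],[-0.4,0,0,0.2,0,0,0]]
  ]
}}

```text
clock: 13.45
eef_pos: [548.1, -276.4, -34.4]
tcp_rot: [-3.141, -0.001, -1.636]
contact_force: [0.4, -0.0, -0.3]
opening: 0.297
```

Emit:
{"op": "apply_moves", "data": {
  "targets": [
    [[-0.4,0,0,0.1,0,0,0],[-0.4,0,0,0.2,0,0,0],[-0.4,0,0,0.2,0,0,0]]
  ]
}}

```text
clock: 13.75
eef_pos: [548.0, -276.4, -36.6]
tcp_rot: [-3.141, -0.001, -1.636]
contact_force: [-0.2, 0.6, 0.6]
opening: 0.304
```

Emit:
{"op": "apply_moves", "data": {
  "targets": [
    [[-0.4,0,0,0.1,0,0,0],[-0.4,0,0,0.2,0,0,0],[-0.4,0,0,0.2,0,0,0]]
  ]
}}

```text
clock: 14.05
eef_pos: [547.9, -276.3, -38.7]
tcp_rot: [-3.141, -0.001, -1.636]
contact_force: [-0.7, 0.4, -0.2]
opening: 0.302
```

Emit:
{"op": "apply_moves", "data": {
  "targets": [
    [[-0.4,0,0,0.1,0,0,0],[-0.4,0,0,0.15,0,0,0],[-0.4,0,0,0.15,0,0,0]]
  ]
}}

```text
clock: 14.35
eef_pos: [548.0, -276.4, -39.2]
tcp_rot: [-3.141, -0.001, -1.636]
contact_force: [-2.8, 1.0, 12.1]
opening: 0.301
```

Bench contact came at reported z -39 (12 N), so the tip is at reported z + 39, which matches the pictures. I'll back off 2 mm and close on the shaft.

Emit:
{"op": "apply_moves", "data": {
  "targets": [
    [[-0.4,0,0,-0.2,0,0,0],[-0.4,0,0,-0.25,0,0,0],[-1,0,0,-0.25,0,0,0],[-1,0,0,-0.25,0,0,0],[-1,0,0,-0.25,0,0,0],[-1,0,0,-0.25,0,0,0],[-1,0,0,-0.25,0,0,0]]
  ],
  "newtons": 50
}}

```text
clock: 15.05
eef_pos: [548.2, -276.4, -36.5]
tcp_rot: [-3.141, -0.001, -1.636]
contact_force: [-1.0, 1.0, 5.3]
opening: 0.137
```

Emit:
{"op": "apply_moves", "data": {
  "targets": [
    [[-1,0,-0.5,0,0,0,0],[-1,0,-1.2,0,0,0,0],[-1,0,-2,0,0,0,0],[-1,0,-3,0,0,0,0],[-1,0,-3,0,0,0,0]]
  ]
}}

```text
clock: 15.55
eef_pos: [579.1, -278.6, -36.4]
tcp_rot: [-3.14, -0.001, -1.636]
contact_force: [2.8, -0.5, 2.1]
opening: 0.134
```

Low side force and it slides freely. Drawing out the rest.

Emit:
{"op": "apply_moves", "data": {
  "targets": [
    [[-1,0,-1,0,0,0,0],[-1,0,-2,0,0,0,0],[-1,0,-3,0,0,0,0],[-1,0,-4,0,0,0,0],[-1,0,-5,0,0,0,0],[-1,0,-5.5,0,0,0,0],[-1,0,-5.5,0,0,0,0]]
  ]
}}

```text
clock: 16.25
eef_pos: [634.4, -282.2, -36.4]
tcp_rot: [-3.139, -0.001, -1.636]
contact_force: [0.3, 0.8, 2.7]
opening: 0.139
```

```bash
python3 - <<'E'
from h import *
from rig import r
s=r.sense(); print(s["eef_pos"],s["tcp_rot"],s["contact_force"],s["opening"])
o=[]
for n,(x,y,w,h) in(("top",(345,115,130,100)),("scene",(160,210,130,100))):
    f=r.grab_frame(n); pickle.dump(f,open(f"pics/{n}5.pkl","wb"))
    o.append(cv2.resize(f["pixels"][y:y+h,x:x+w,::-1],(390*2//2,300),interpolation=cv2.INTER_CUBIC))
cv2.imwrite("pics/p5.png",np.clip(np.hstack(o)*1.4,0,255).astype(np.uint8))
E
```

```text
[ 634.44768939 -282.17476801  -36.40024924] [-3.13921330e+00 -1.11367810e-03 -1.63589622e+00] [0.34249794 0.82800313 2.70321863] 0.13896711975823067
```

Emit:
{"op": "apply_moves", "data": {
  "targets": [
    [[0.2,0,0,0,0,0,0],[0.2,0,0,0,0,0,0],[0.2,0,0,-0.5,0,0,0],[0.2,0,0,-2,0,0,0],[0.2,0,0,-5,0,0,0],[0.2,0,4.5,-5,0,0,0],[0.2,0,8.6,-5,0,0,0],[0.2,0,8.6,-5,0,0,0]]
  ]
}}

```text
clock: 17.15
eef_pos: [542.7, -275.3, 13.9]
tcp_rot: [3.14, 0.0, -1.637]
contact_force: [-0.6, 0.6, -0.1]
opening: 0.602
```

```bash
python3 - <<'E'
from h import *
from rig import r
s=r.sense(); print(s["eef_pos"],s["tcp_rot"],s["contact_force"],s["opening"])
f=r.grab_frame("scene"); pickle.dump(f,open("pics/scene6.pkl","wb"))
x,y,w,h=160,190,130,110; k=5
c=np.clip(cv2.resize(f["pixels"][y:y+h,x:x+w,::-1],None,fx=k,fy=k,interpolation=cv2.INTER_CUBIC)*1.2,0,255).astype(np.uint8)
p=[694.3,-286.1,-.065]
def L(P,col):
    q=((proj(f,place(p,P))-[x,y]+.5)*k-.5).astype(int); cv2.polylines(c,[q],True,col,1)
L([[-166,-16,14],[-126,-16,14],[-126,16,14],[-166,16,14]],(0,0,255)); L([[-126,-7,7],[0,-7,7],[0,7,7],[-126,7,7]],(255,0,0))
cv2.imwrite("pics/p6.png",c)
E
```

```text
[ 542.73215212 -275.26696935   13.92088292] [ 3.13975265e+00  4.75646270e-04 -1.63705719e+00] [-0.59135779  0.64605518 -0.08323753] 0.6017139489779496
```

View pics/p6.png

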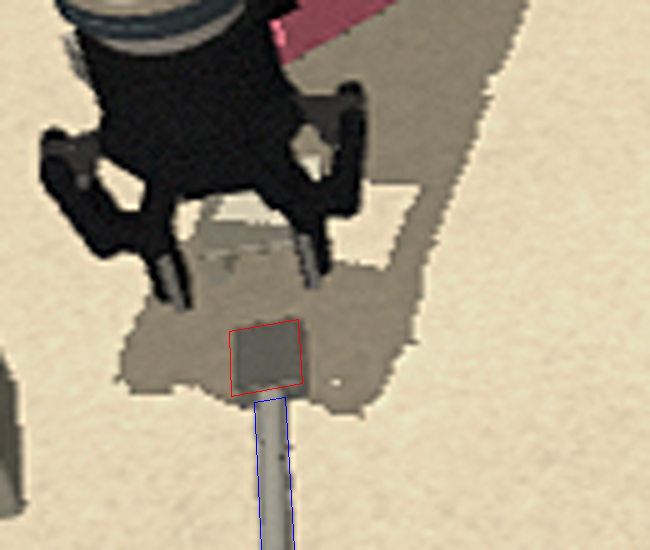

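The picture shows the pin clear of the dock, flat, with the tab at crop (267,358) right on the predicted outline. Now for the tab.

```bash
python3 - <<'E'
from h import *
plan((548.1,-276.6,-37,-1.636))
E
```

```text
t 17.2 tcp [ 546.18 -276.26   14.51] [-3.14 -0.   -1.64] F [ 0.29  0.15 -0.38] open 0.601
[ 0.02 -0.18  5.15 -0.11 -0.05 -0.07]
```

Emit:
{"op": "apply_moves", "data": {
  "targets": [
    [[0.2,0,-0.2,2,0,0,0],[0.2,0,-0.2,4,0,0,0],[0.2,0,-0.2,4.6,0,0,0],[0.2,0,-0.2,4.9,0,0,0],[0.2,0,-0.2,5.1,0,0,0],[0.2,0,-0.2,5.1,0,0,0]]
  ]
}}

```text
clock: 17.8
eef_pos: [548.9, -276.7, -36.0]
tcp_rot: [-3.139, -0.001, -1.637]
contact_force: [-1.0, 0.2, 0.4]
opening: 0.599
```

Emit:
{"op": "apply_moves", "data": {
  "targets": [
    [[-1,0,0,0,0,0,0],[-1,0,0,0,0,0,0],[-1,0,0,0,0,0,0],[-1,0,0,0,0,0,0],[-1,0,0,0,0,0,0]]
  ],
  "newtons": 90
}}

```text
clock: 18.3
eef_pos: [549.6, -277.0, -34.8]
tcp_rot: [-3.138, -0.002, -1.637]
contact_force: [-1.8, 1.4, 6.2]
opening: 0.343
```

Tab held: opening 0.343, i.e. about 29 mm. Lift, turn and carry to the right-hand end of the hinge.

Emit:
{"op": "apply_moves", "data": {
  "targets": [
    [[-1,0,0,-1,0,0,0],[-1,0,0,-4,0,0,0],[-1,0,0,-8,0,0,0],[-1,0,0,-12,0,0,0],[-1,0,0,-12,0,0,0],[-1,0,0,-12,0,0,0]]
  ]
}}

```text
clock: 18.9
eef_pos: [549.8, -277.1, 86.9]
tcp_rot: [-3.135, -0.003, -1.637]
contact_force: [0.0, 0.7, -1.5]
opening: 0.341
```

```bash
python3 - <<'E'
from h import *
from m1 import bay
g=place(bay,[104,-233,0])[0]; print(g, place(bay,[104,-58,66]))
plan((g[0],g[1],88,bay[2]))
E
```

```text
[651.79094224  -3.46228108   0.        ] [[621.25091387 168.85227625  66.        ]]
t 18.9 tcp [ 549.81 -277.13   86.9 ] [-3.14 -0.   -1.64] F [ 0.05  0.66 -1.47] open 0.341
[ -27.98   -8.37   -0.13   -0.12   -0.46 -103.84]
```

Emit:
{"op": "apply_moves", "data": {
  "targets": [
    [[-1,-3.5,-1,0,0,0,-8.5],[-1,-7,-2,0,0,0,-17],[-1,-10.5,-3,0,0,0,-25],[-1,-14,-4,0,0,0,-34],[-1,-17.5,-5,0,0,0,-42],[-1,-21,-6,0,0,0,-51],[-1,-24.5,-7.2,0,0,0,-59],[-1,-28,-8.4,0,-0.1,-0.5,-68]]
  ]
}}

```text
clock: 19.7
eef_pos: [651.0, -1.6, 84.9]
tcp_rot: [-3.14, 0.003, -0.451]
contact_force: [0.7, -0.7, -1.0]
opening: 0.342
```

```bash
python3 - <<'E'
from h import *
plan((651.8,-3.5,50,.1754))
E
```

```text
t 19.7 tcp [650.99  -1.65  84.88] [-3.14  0.   -0.45] F [ 0.69 -0.7  -1.  ] open 0.342
[  0.16   0.14   3.49  -0.14   0.14 -35.9 ]
```

Emit:
{"op": "apply_moves", "data": {
  "targets": [
    [[-1,0.2,0.1,0,0,0,-8.5],[-1,0.2,0.1,0,0,0,-17],[-1,0.2,0.1,0,0,0,-25],[-1,0.2,0.1,0,-0.1,0.1,-33],[-1,0.2,0.1,1,-0.1,0.1,-36],[-1,0.2,0.1,3,-0.1,0.1,-36],[-1,0.2,0.1,3.5,-0.1,0.1,-36],[-1,0.2,0.1,3.5,-0.1,0.1,-36]]
  ]
}}

```text
clock: 20.5
eef_pos: [650.6, -3.3, 47.9]
tcp_rot: [-3.14, 0.004, 0.177]
contact_force: [-0.5, 0.8, -0.5]
opening: 0.345
```

```bash
python3 - <<'E'
from h import *
plan((651.8,-3.5,24.2,.1754))
E
```

```text
t 20.5 tcp [650.58  -3.35  47.88] [-3.14  0.    0.18] F [-0.45  0.78 -0.53] open 0.345
[ 0.13  0.04  2.37 -0.09  0.25  0.09]
```

Emit:
{"op": "apply_moves", "data": {
  "targets": [
    [[-1,0.1,0,1,-0.1,0.2,0.1],[-1,0.1,0,2,-0.1,0.2,0.1],[-1,0.1,0,2.4,-0.1,0.2,0.1],[-1,0.1,0,2.4,-0.1,0.2,0.1]]
  ]
}}

```text
clock: 20.9
eef_pos: [650.8, -3.1, 23.0]
tcp_rot: [-3.141, 0.002, 0.175]
contact_force: [-0.4, -0.4, -0.5]
opening: 0.342
```

```bash
python3 - <<'E'
from h import *
from rig import r
from m1 import bay
o=[]
for n,(x,y,w,h) in(("top",(225,140,110,75)),("scene",(345,165,110,110))):
    f=r.grab_frame(n); pickle.dump(f,open(f"pics/{n}7.pkl","wb")); s=r.sense(); k=7 if n=="top" else 3.6
    k=5
    c=np.clip(cv2.resize(f["pixels"][y:y+h,x:x+w,::-1],None,fx=k,fy=k,interpolation=cv2.INTER_CUBIC)*1.4,0,255).astype(np.uint8)
    def L(p,P,col,cl=True):
        q=((proj(f,place(p,P))-[x,y]+.5)*k-.5).astype(int); cv2.polylines(c,[q],cl,col,1)
    a=s["tcp_rot"][2]; e=s["eef_pos"]; p=[e[0],e[1],a+np.pi/2]; Z=e[2]+41.8
    for pts in ([[19,-7,Z],[133,-7,Z],[145,-3,Z],[145,3,Z],[133,7,Z],[19,7,Z]],[[19,0,Z],[145,0,Z]]): L(p,pts,(0,0,255))
    for y0,y1 in((-58,-32),(32,58)):
        L(bay,[[90,y0,80],[118,y0,80],[118,y1,80],[90,y1,80]],(255,0,0)); L(bay,[[118,y0,52],[118,y0,80],[118,y1,80],[118,y1,52]],(255,0,0))
    th=np.linspace(0,2*np.pi,24); L(bay,np.c_[104+8.5*np.cos(th),0*th-58,66+8.5*np.sin(th)],(0,160,0))
    o.append(c)
W=np.zeros((550,10,3),np.uint8); t=np.zeros((550,550,3),np.uint8)
cv2.imwrite("pics/p7.png",np.hstack([np.vstack([o[0],np.zeros((175,550,3),np.uint8)])[:, 0:290],o[1][:, :500]]))
print(s["eef_pos"],s["tcp_rot"],s["contact_force"])
plan((651.8,-3.5,24.2,.1754))
E
```

```text
[651.59720772  -3.14189229  23.99839129] [3.14147133e+00 7.23229210e-04 1.75176659e-01] [ 0.589647   -1.08448754 -0.8049268 ]
t 21.0 tcp [651.6   -3.14  24.  ] [3.14 0.   0.18] F [ 0.59 -1.08 -0.8 ] open 0.345
[ 0.01  0.04 -0.02  0.01  0.04 -0.01]
```

View pics/p7.png

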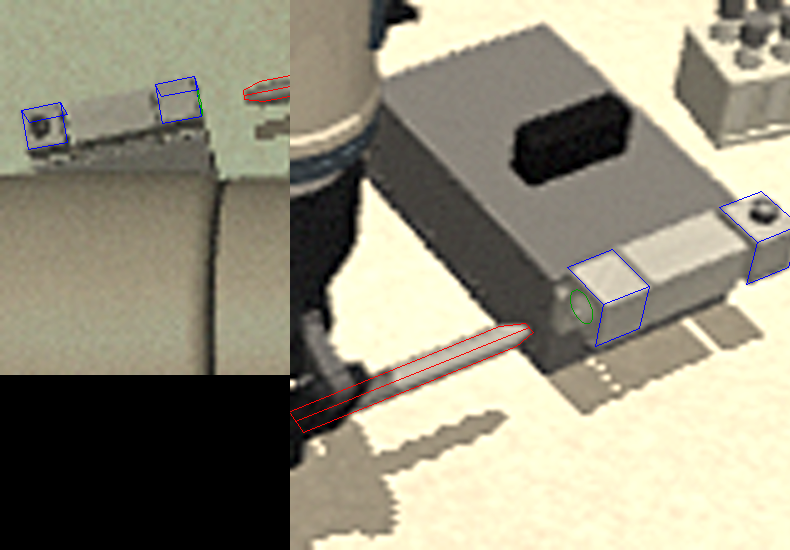

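The pin lies on its predicted outline in both views (tip at crop (528,330)), and its axis extends through the hole at (582,306). Inserting slowly with force checks.

Emit:
{"op": "apply_moves", "data": {
  "targets": [
    [[-1,0,-1,0,0,0,0],[-1,0,-2,0,0,0,0],[-1,0,-2.8,0,0,0,0],[-1,0,-3.3,0,0,0,0],[-1,0,-3.8,0,0,0,0],[-1,0,-3.8,0,0,0,0]]
  ]
}}

```text
clock: 21.6
eef_pos: [644.8, 35.1, 24.0]
tcp_rot: [3.142, 0.001, 0.176]
contact_force: [-0.3, 0.5, -1.2]
opening: 0.339
```

Emit:
{"op": "apply_moves", "data": {
  "targets": [
    [[-1,0,-0.3,0,0,0,0],[-1,0,-0.6,0,0,0,0],[-1,0,-0.9,0,0,0,0],[-1,0,-1.2,0,0,0,0],[-1,0,-1.2,0,0,0,0]]
  ]
}}

```text
clock: 22.1
eef_pos: [643.2, 47.3, 24.3]
tcp_rot: [-3.141, -0.0, 0.176]
contact_force: [2.4, 1.0, -1.4]
opening: 0.341
```

Emit:
{"op": "apply_moves", "data": {
  "targets": [
    [[-1,0.08,-0.3,0,0,0,0],[-1,0.1,-0.6,0,0,0,0],[-1,0.1,-0.9,0,0,0,0],[-1,0.1,-1.2,0,0,0,0],[-1,0.1,-1.5,0,0,0,0],[-1,0.1,-1.5,0,0,0,0]]
  ]
}}

```text
clock: 22.7
eef_pos: [641.2, 62.7, 24.1]
tcp_rot: [-3.141, 0.0, 0.176]
contact_force: [-1.2, -0.1, -1.0]
opening: 0.339
```

```bash
cat > st.py <<'E'
from h import *
from rig import r
from m1 import bay
s=r.sense(); c,n=np.cos(bay[2]),np.sin(bay[2]); R=np.array([[c,n],[-n,c]])
d=R@(s["eef_pos"][:2]-bay[:2]); F=s["contact_force"]
print("t %.2f"%s["clock"],"TCP in bay x %.1f y %.1f"%tuple(d),"z+41.8 %.1f"%(s["eef_pos"][2]+41.8),"shoulder gap ~%.1f"%(-58-d[1]-19),"F bay",(R@F[:2]).round(1),F[2].round(1),"M",s["wrist_torque"].round(2),"rot",s["tcp_rot"].round(4),"open %.3f"%s["opening"])
E
python3 st.py
```

```text
t 22.70 TCP in bay x 105.1 y -166.0 z+41.8 65.9 shoulder gap ~89.0 F bay [-1.1  0.1] -1.0 M [-0.01  0.02  0.03] rot [-3.1413e+00  3.0000e-04  1.7620e-01] open 0.339
```

Emit:
{"op": "apply_moves", "data": {
  "targets": [
    [[-1,0,-0.4,0,0,0,0],[-1,0,-0.8,0,0,0,0],[-1,0,-1.2,0,0,0,0],[-1,0,-1.6,0,0,0,0],[-1,0,-2,0,0,0,0],[-1,0,-2.4,0,0,0,0],[-1,0,-2.4,0,0,0,0]]
  ]
}}

```text
clock: 23.4
eef_pos: [636.8, 87.0, 24.1]
tcp_rot: [-3.141, 0.0, 0.177]
contact_force: [-0.1, 0.6, -1.5]
opening: 0.341
```

Emit:
{"op": "apply_moves", "data": {
  "targets": [
    [[-1,0,-0.4,0,0,0,0],[-1,0,-0.8,0,0,0,0],[-1,0,-1.2,0,0,0,0],[-1,0,-1.6,0,0,0,0],[-1,0,-2,0,0,0,0],[-1,0,-2,0,0,0,0]]
  ]
}}

```text
clock: 24.0
eef_pos: [633.2, 107.2, 24.1]
tcp_rot: [-3.141, 0.0, 0.177]
contact_force: [0.8, -0.8, -0.6]
opening: 0.342
```

```bash
python3 st.py
```

```text
t 24.00 TCP in bay x 105.0 y -120.8 z+41.8 65.9 shoulder gap ~43.8 F bay [ 0.6 -0.9] -0.6 M [-0.04 -0.02  0.03] rot [-3.1411e+00  4.0000e-04  1.7720e-01] open 0.342
```

Emit:
{"op": "apply_moves", "data": {
  "targets": [
    [[-1,0,-0.3,0,0,0,0],[-1,0,-0.6,0,0,0,0],[-1,0,-0.9,0,0,0,0],[-1,0,-1.2,0,0,0,0],[-1,0,-1.5,0,0,0,0],[-1,0,-1.5,0,0,0,0]]
  ],
  "newtons": 110
}}

```text
clock: 24.6
eef_pos: [630.5, 122.4, 24.1]
tcp_rot: [-3.141, 0.0, 0.177]
contact_force: [0.1, -0.8, -1.6]
opening: 0.334
```

Emit:
{"op": "apply_moves", "data": {
  "targets": [
    [[-1,0,-0.3,0,0,0,0],[-1,0,-0.6,0,0,0,0],[-1,0,-0.9,0,0,0,0],[-1,0,-1.2,0,0,0,0],[-1,0,-1.2,0,0,0,0]]
  ]
}}

```text
clock: 25.1
eef_pos: [628.5, 134.6, 24.2]
tcp_rot: [-3.141, 0.0, 0.178]
contact_force: [0.9, 0.9, -0.7]
opening: 0.334
```

```bash
python3 st.py
```

```text
t 25.10 TCP in bay x 105.1 y -93.0 z+41.8 66.0 shoulder gap ~16.0 F bay [1.1 0.7] -0.7 M [ 0.03 -0.07 -0.06] rot [-3.141e+00  1.000e-04  1.777e-01] open 0.334
```

Emit:
{"op": "apply_moves", "data": {
  "targets": [
    [[-1,0,-0.3,0,0,0,0],[-1,0,-0.6,0,0,0,0]]
  ]
}}

```text
clock: 25.3
eef_pos: [627.7, 139.8, 24.2]
tcp_rot: [3.141, -0.0, 0.178]
contact_force: [2.3, -7.4, -1.3]
opening: 0.333
```

Emit:
{"op": "apply_moves", "data": {
  "targets": [
    [[-1,0,-0.3,0,0,0,0],[-1,0,-0.6,0,0,0,0]]
  ]
}}

```text
clock: 25.5
eef_pos: [626.8, 145.6, 24.3]
tcp_rot: [3.141, -0.0, 0.178]
contact_force: [1.5, -3.5, -0.7]
opening: 0.331
```

```bash
python3 st.py
```

```text
t 25.50 TCP in bay x 105.4 y -81.9 z+41.8 66.1 shoulder gap ~4.9 F bay [ 0.9 -3.7] -0.7 M [-0.71 -0.29 -0.12] rot [ 3.1407e+00 -5.0000e-04  1.7760e-01] open 0.331
```

Emit:
{"op": "apply_moves", "data": {
  "targets": [
    [[-1,0,-0.2,0,0,0,0],[-1,0,-0.4,0,0,0,0],[-1,0,-0.4,0,0,0,0]]
  ]
}}

```text
clock: 25.8
eef_pos: [626.0, 150.2, 24.2]
tcp_rot: [3.141, -0.0, 0.178]
contact_force: [0.6, -0.2, -1.0]
opening: 0.337
```

```bash
python3 st.py
```

```text
t 25.80 TCP in bay x 105.4 y -77.2 z+41.8 66.0 shoulder gap ~0.2 F bay [ 0.5 -0.3] -1.0 M [-0.06 -0.16 -0.18] rot [ 3.1414e+00 -5.0000e-04  1.7760e-01] open 0.337
```

Emit:
{"op": "apply_moves", "data": {
  "targets": [
    [[-1,0,-0.2,0,0,0,0],[-1,0,-0.3,0,0,0,0]]
  ]
}}

```text
clock: 26.0
eef_pos: [625.6, 152.4, 24.2]
tcp_rot: [3.14, -0.0, 0.178]
contact_force: [3.6, -10.2, -1.8]
opening: 0.331
```

Emit:
{"op": "apply_moves", "data": {
  "targets": [
    [[-1,0,-0.2,0,0,0,0],[-1,0,-0.3,0,0,0,0]]
  ]
}}

```text
clock: 26.2
eef_pos: [625.6, 152.4, 24.2]
tcp_rot: [3.136, -0.0, 0.179]
contact_force: [4.7, -22.0, -0.8]
opening: 0.336
```

```bash
python3 st.py
```

```text
t 26.20 TCP in bay x 105.4 y -75.0 z+41.8 66.0 shoulder gap ~-2.0 F bay [  0.8 -22.5] -0.8 M [-3.7  -0.99 -0.26] rot [ 3.1357e+00 -3.0000e-04  1.7930e-01] open 0.336
```

It stopped at 22 N with the estimated gap about zero. I'll push harder once to tell the shoulder from friction.

Emit:
{"op": "apply_moves", "data": {
  "targets": [
    [[-1,0,-0.3,0,0,0,0],[-1,0,-0.5,0,0,0,0],[-1,0,-0.5,0,0,0,0]]
  ]
}}

```text
clock: 26.5
eef_pos: [625.6, 152.2, 24.2]
tcp_rot: [3.129, 0.0, 0.181]
contact_force: [6.1, -27.8, -0.1]
opening: 0.334
```

```bash
python3 st.py
```

```text
t 26.50 TCP in bay x 105.4 y -75.1 z+41.8 66.0 shoulder gap ~-1.9 F bay [  1.2 -28.5] -0.1 M [-4.64 -1.09 -0.21] rot [3.1288e+00 1.0000e-04 1.8070e-01] open 0.334
```

No advance at 28 N, so the shoulder is home. Relax, release and lift clear.

Emit:
{"op": "apply_moves", "data": {
  "targets": [
    [[-1,0,0,0,0,0,0],[-1,0,0,0,0,0,0],[0.2,0,0,0,0,0,0],[0.2,0,0,0,0,0,0],[0.2,0,0,0,0,0,0],[0.2,0,0,0,0,0,0]]
  ]
}}

```text
clock: 27.1
eef_pos: [625.4, 152.7, 24.2]
tcp_rot: [3.129, 0.0, 0.181]
contact_force: [-0.5, -0.3, -0.1]
opening: 0.601
```

Emit:
{"op": "apply_moves", "data": {
  "targets": [
    [[0.2,0,0.2,-2,0,0,0],[0.2,0,0.5,-5,0,0,0],[0.2,0,4,-9,0,0,0],[0.2,0,9,-12,0,0,0],[0.2,0,14,-14,0,0,0],[0.2,0,19,-15,0,0,0],[0.2,0,22,-15,0,0,0],[0.2,0,22,-15,0,0,0]]
  ]
}}

```text
clock: 27.9
eef_pos: [665.9, -66.9, 178.2]
tcp_rot: [3.127, -0.002, 0.177]
contact_force: [0.5, 0.1, 0.5]
opening: 0.6
```

```bash
python3 st.py; python3 - <<'E'
from h import *
from rig import r
from m1 import bay
np.set_printoptions(precision=0,suppress=True,linewidth=200)
f=r.grab_frame("scene"); pickle.dump(f,open("pics/scene8.pkl","wb"))
g=cv2.cvtColor(f["pixels"],cv2.COLOR_RGB2GRAY).astype(np.float32)
g0=cv2.cvtColor(pickle.load(open("pics/scene7.pkl","rb"))["pixels"],cv2.COLOR_RGB2GRAY).astype(np.float32)
# profiles along hinge axis beyond each end, now vs before insertion (tip end & tab end), at pin top z=72/axis
for name,ys in(("tip",np.arange(54,82,2)),("tab",np.arange(-110,-50,3))):
    for X,Z in((104,66),(104,72)):
        q=proj(f,place(bay,np.c_[0*ys+X,ys,0*ys+Z])).astype(np.float32)
        print(name,X,Z); print(np.c_[ys,q,*[cv2.remap(i,q[:,:1].copy(),q[:,1:].copy(),cv2.INTER_LINEAR) for i in(g0,g)]].T)
E
```

```text
t 27.90 TCP in bay x 106.9 y -297.9 z+41.8 220.0 shoulder gap ~220.9 F bay [ 0.5 -0. ] 0.5 M [-0.02 -0.02 -0.04] rot [ 3.1269e+00 -2.0000e-03  1.7730e-01] open 0.600
tip 104 66
[[ 54.  56.  58.  60.  62.  64.  66.  68.  70.  72.  74.  76.  78.  80.]
 [440. 441. 442. 442. 443. 444. 444. 445. 445. 446. 447. 447. 448. 449.]
 [211. 211. 210. 210. 210. 210. 209. 209. 209. 209. 208. 208. 208. 208.]
 [150. 149. 150. 149. 148. 146. 143. 144. 156. 175. 185. 187. 185. 184.]
 [150. 149. 149. 148. 147. 145. 142. 143. 155. 174. 184. 186. 183. 183.]]
tip 104 72
[[ 54.  56.  58.  60.  62.  64.  66.  68.  70.  72.  74.  76.  78.  80.]
 [441. 441. 442. 443. 443. 444. 445. 445. 446. 447. 447. 448. 448. 449.]
 [209. 209. 209. 208. 208. 208. 208. 207. 207. 207. 207. 206. 206. 206.]
 [ 93. 114. 132. 138. 148. 153. 169. 181. 186. 185. 183. 180. 181. 182.]
 [109. 121. 133. 139. 148. 153. 169. 181. 185. 184. 182. 179. 179. 181.]]
tab 104 66
[[-110. -107. -104. -101.  -98.  -95.  -92.  -89.  -86.  -83.  -80.  -77.  -74.  -71.  -68.  -65.  -62.  -59.  -56.  -53.]
 [ 385.  386.  387.  388.  389.  390.  391.  3
[... 373 characters left out ...]
 135.  134.  135.  133.  133.  132.  131.  133.  132.  133.  126.   89.]]
tab 104 72
[[-110. -107. -104. -101.  -98.  -95.  -92.  -89.  -86.  -83.  -80.  -77.  -74.  -71.  -68.  -65.  -62.  -59.  -56.  -53.]
 [ 385.  386.  387.  388.  389.  390.  391.  392.  393.  394.  396.  397.  398.  399.  400.  401.  402.  403.  404.  405.]
 [ 232.  231.  231.  230.  230.  229.  229.  229.  228.  228.  227.  227.  226.  226.  226.  225.  225.  224.  224.  223.]
 [ 133.  135.  135.  141.  128.   88.   47.   45.   47.   50.   49.   55.   70.   74.   72.   81.   97.   97.   82.   94.]
 [ 188.  145.   54.   59.  111.  140.  131.  131.  131.  131.  131.  131.  130.  129.  131.  132.  134.  120.   67.   94.]]
```

The tab profile now runs from about y = -97 to -57 in bay coordinates (40 mm), so the shoulder is at the face. Next I'll check the tip end in the top view, with the arm permitting.

```bash
python3 - <<'E'
from h import *
from rig import r
from m1 import bay
np.set_printoptions(precision=0,suppress=True,linewidth=220)
f=r.grab_frame("top"); T0=pickle.load(open("pics/top7.pkl","rb"))
G=[cv2.cvtColor(i["pixels"],cv2.COLOR_RGB2GRAY).astype(np.float32) for i in(T0,f)]
for ys in(np.arange(48,80,2),np.arange(-106,-50,4)):
  for X in(98,104,110):
    q=proj(f,place(bay,np.c_[0*ys+X,ys,0*ys+70])).astype(np.float32)
    print(X);print(np.c_[ys,q,*[cv2.remap(i,q[:,:1].copy(),q[:,1:].copy(),cv2.INTER_LINEAR) for i in G]].T)
# catch region & cover change in scene
a,b=[pickle.load(open(f"pics/scene{k}.pkl","rb"))["pixels"].astype(int).sum(2)/3 for k in(7,8)]
u,v=proj(pickle.load(open("pics/scene8.pkl","rb")),place(bay,[104,46,82]))[0].astype(int); print(u,v)
print(a[v-4:v+5,u-5:u+6]);print(b[v-4:v+5,u-5:u+6])
E
```

```text
98
[[ 48.  50.  52.  54.  56.  58.  60.  62.  64.  66.  68.  70.  72.  74.  76.  78.]
 [233. 233. 232. 232. 231. 230. 230. 229. 229. 228. 227. 227. 226. 226. 225. 224.]
 [168. 168. 168. 168. 168. 168. 168. 168. 168. 169. 169. 169. 169. 169. 169. 169.]
 [ 98.  94.  97. 105. 108. 105. 108. 118. 120. 119. 120. 120. 120. 120. 119. 119.]
 [101.  97. 101. 109. 112. 111. 105.  88.  82.  81. 102. 121. 125. 123. 120. 120.]]
104
[[ 48.  50.  52.  54.  56.  58.  60.  62.  64.  66.  68.  70.  72.  74.  76.  78.]
 [233. 232. 232. 231. 231. 230. 230. 229. 228. 228. 227. 227. 226. 225. 225. 224.]
 [166. 166. 166. 166. 166. 166. 167. 167. 167. 167. 167. 167. 167. 167. 167. 168.]
 [ 32.  29.  36.  61.  85.  99. 108. 115. 117. 120. 121. 121. 121. 120. 118. 115.]
 [ 46.  36.  34.  64.  89. 104.  99.  91.  85.  89. 103. 112. 122. 123. 122. 120.]]
110
[[ 48.  50.  52.  54.  56.  58.  60.  62.  64.  66.  68.  70.  72.  74.  76.  78.]
 [233. 232. 232. 231. 230. 230. 229. 229. 228. 227. 227. 226. 226. 225. 224. 224.]
 [164. 164. 164. 165. 165. 165. 165. 165. 165. 165. 165. 165. 166. 166. 166. 166.]
 [ 52.  
[... 1831 characters left out ...]
.]
 [131. 154. 151. 132.  76.  52.  30.  92. 151. 143. 137.]
 [ 79. 127. 153. 154. 156. 153. 151. 147. 146. 145. 145.]
 [ 77.  75. 128. 158. 149. 146. 147. 147. 149. 139. 114.]]
[[188. 182. 183. 186. 183. 173. 185. 186. 184. 180. 180.]
 [157. 187. 182. 150.  83.  50.  66. 109. 164. 184. 178.]
 [121. 144. 139.  97.  55.  96. 114.  81. 112. 190. 180.]
 [146. 148. 144.  97.  51.  95.  91.  60.  87. 160. 186.]
 [148. 152. 137.  63.  16.  40.  46.  33.  87. 153. 170.]
 [153. 151. 133.  67.  49.  32.  35.  31.  89. 146. 146.]
 [128. 155. 149. 132.  75.  76.  72. 106. 150. 145. 137.]
 [ 79. 126. 152. 153. 154. 150. 150. 148. 145. 144. 142.]
 [ 75.  76. 127. 156. 148. 146. 147. 145. 146. 139. 113.]]
```

The top view shows the tip standing out at y ≈ 60–68 mm, the tab at -98 to -58 mm, and the ball catch raised by about 1 px. Handing in.

```bash
python3 -c "
from rig import r
s=r.sense();print(s['clock'],s['contact_force'].round(1),abs(s['qvel']).max());print(r.sign_off())"
```

```text
28.0 [ 0.5  0.1 -0.3] 0.036458585964271616
the job is handed in; nothing more can be done
None
```

The cover is seated on the bay, and the hinge pin is pushed through all three knuckles with its tab against the first one. Both are let go. I handed the job in at 28.0 s of the 69 s allowed, and no verdict was reported.

**What I did:** I set the grey cover on the bay and left the pink one alone. I drew the pin 86 mm out of its dock by the shaft, took it again by the tab and pushed it in from the right-hand end. It stopped dead and did not advance at 28 N.

**Last checks, all by pixel values:**
- **Tab:** it spans about y = -98 to -58 mm of the bay, so the shoulder is at the knuckle face.
- **Tip:** it stands out at about y = 60 to 68 mm, as expected when fully home.
- **Ball catch:** it shows about 1 px higher than before. That is consistent with being lifted, but I have no direct reading of it.
- **Tool:** it was free, with contact force near zero.

**What disagreed or failed:**
- **Tool height:** the real fingertips sit about 39 mm above the reported TCP height. My first grasp of the handle closed on air because of this. I confirmed the offset from the pictures and by touching the bench, then allowed for it.
- **Pin resistance:** before the final stop I read at most about 10 N of axial force, and some readings between pushes were near zero. The description gave 8 to 18 N over the last 25 mm.
- **Not measured again:** after insertion I did not re-measure the cover's pose, or the jar, rack and tip box. My moves were planned clear of all three.

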